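Clip the battery onto the slide lamp and hold its sprung shutter half open

TASK

Get the slide lamp ready to look over the smear in half light: slide the battery pack, contact end first, onto the shoe at the lamp's left until it is fully home and its detent holds it, and let go of it. Then move the lamp's sprung shutter by its black finger tab to the half-open mark and keep holding it there: the program finishes while the fingers still hold the tab against the spring. The light bleaches the stain, so never let the shutter open as far as three quarters, and leave the bottle, forceps and cup beside the lamp undisturbed.

Things in the scene. Friction and masses are not known exactly. Their poses are not given: they have to be found in the camera images.
- slide_lamp: fixed slide lamp, yaw within 0.3 rad. Origin on the table; x to its rear (away from the robot), y to its left, z up. Right: grey house x -55..60, y -125..10 mm, flat stage on top at z 50 with a glass slide under wire clips (to z 55) behind and a slot with the shutter's tab in front. Left: grey tongue x -95..70, y 10..124, floor at z 12, with the battery shoe
- shoe_seat (a point): point on the shoe's floor (z 12 mm) where the battery's origin lies when fully home; axes as the lamp's. The shoe is a channel along x, 43 mm between walls for the 40 mm foot, lips overhanging from both sides (8 mm high under them, 30 mm apart, top 24 mm over the table): the foot enters only from the front, sliding to +x. Two sprung balls here click into the foot's notches: 7 N in or out
- shoe_mouth (a point): middle of the front end of the lips, on the shoe's floor, 32 mm before shoe_seat; axes as the lamp's. Before it the walls flare outward for 20 mm and the flat floor goes on to 85 mm before it: set the foot down there with the battery's origin 45 to 55 mm before this point, then push it to +x. A stop block, 48 mm high, ends the travel 1 mm past home
- battery: loose grey battery pack with a black foot, about 0.25 kg, upright; origin under the middle of its foot, x towards the contact end. Foot 62 (x) x 40 (y) x 5 mm with chamfered corners and an 8 mm notch midway in each side; neck 24 mm wide up to z 17; case 62 (x) x 44 (y) mm from z 17 to 72. Grip it across y; in the shoe the house stands 43 mm from its right side
- contact_end (a point): middle of the lower edge of the battery's contact end (brass contacts above it), 31 mm from its origin along its x; this end goes first into the shoe
- shutter (a joint): shutter travel in m: 0 shut (its spring holds it there), 0.022 half open, 0.044 fully open; opens towards the lamp's -y (its right). The spring pulls back with 3 N when shut, 7 N at half, 11 N fully open; let go, it snaps shut
- shutter_tab (a point): middle of the shutter's black finger tab, 14 mm above the stage (z 64). The tab is 22 (lamp x) x 14 (lamp y) mm, from 1 to 25 mm above the stage, and moves with the shutter along the lamp's -y; nothing within 50 mm of it stands higher than 5 mm above the stage. Axes as the lamp's
- half_mark (a point): point on the stage (z 50 mm) under the middle of the tab when the shutter is half open; the middle, thickest of the five scale lines in front of the slot is level with it. Shut, the tab stands 22 mm from it to the lamp's +y. Axes as the lamp's
- oil_bottle: bystander: small brown dropper bottle with a red cap, 29 x 29 x 77 mm, standing right of the lamp; origin under its middle
- forceps: bystander: steel forceps 14 x 135 x 9 mm lying in front of the lamp's house; origin under its middle, long along its y
- cup: bystander: open clear plastic sample cup, 56 mm wide, 44 mm high, standing to the left of the battery; origin under its middle
There are look-alikes about, which are no part of the job. Leave any pink look-alike of the battery alone.

How it is judged:
On the way, in this order (a step that is already met when the one before it is completed fails the run):
1. the battery is fully home on the shoe, held by the detent, and let go (x of battery in the frame of shoe_seat between -0.003 and 0.003 m and y of battery in the frame of shoe_seat between -0.003 and 0.003 m and z of battery in the frame of shoe_seat between -0.002 and 0.004 m and x of contact_end in the frame of shoe_seat above 0.02 m and angle between battery's own z axis and vertical below 0.08 rad and contact force between the fingers and battery below 0.3 N), for 0.3 s.
2. the fingers hold the shutter at half travel (value of joint shutter between 0.018 and 0.026 m and contact force between the fingers and shutter_c0 above 3 N), for 0.3 s.
At the end, for the whole second after the job is handed in: the battery is home on the shoe (within 3 mm of shoe_seat along x and y, foot on the floor, upright, contact end to the rear) and not touched by the fingers; the shutter is held still at half travel, 18 to 26 mm open, with the fingers pressing on its tab with more than 3 N (all of step 1 and all of step 2 and velocity of joint shutter between -0.01 and 0.01 m/s); the arm keeps its last pose, push and grip.
It fails at once if the shutter opens to three quarters (33 mm) or more (value of joint shutter above 0.033 m).
It fails at once if the bottle, forceps or cup is pushed more than 25 mm or the bottle or cup is tipped (distance of any of oil_bottle, forceps, cup from where it was at the start of the episode above 0.025 m or angle between any of oil_bottle, cup's own z axis and vertical above 0.5 rad).
It also fails if it takes over 48 s, if anything falls off the work surface, if the arm or the gripper's body presses on something with over 40 N, if the wrist force passes 120 N, or if a joint passes its speed limit or range.

ROBOT

A 7-joint arm with a two-finger parallel gripper is mounted at the origin on a cart in front of the work surface, level with it; the furniture and walls round the work are solid. World frame = base frame: x ahead of the robot, y to its left, z up, the work surface at z = 0. Lengths are in m, angles in rad, forces in N, time in s.
With the tool pointing down it reaches from about 0.4 to 0.85 m from the base axis. Payload 4.4 kg.
Tool frame: the origin (TCP) lies at the very end of the fingers, on their centre line; the grasp point (between the pads) lies env.hold_point_z behind it (env.hold_point_z is the distance from the TCP to the grasp point, in m); z points along the fingers, y is the line along which they close (so a half turn about z gives the same grasp; the last joint's range is limited). The gripper opens to 94 mm and grips with 3 to 60 N. Pads are 16 mm wide; open, the fingers measure 119 mm over their backs; the gripper's body (75 mm by 177 mm) begins 78 mm behind the grasp point.
Start: joints at [1.063, 0.628, 0.038, 1.517, -0.027, 0.996, -0.02], TCP at [0.278, -0.588, 0.205] pointing down, gripper open.
Joint ranges: [-3.06, 3.06], [-0.37, 2.12], [-1.25, 1.32], [0.18, 2.47], [-1.1, 4.24], [0.23, 1.98], [-2.94, 2.94]. Speed limits (rad/s): [2.57, 2.57, 3.14, 3.14, 3.14, 3.14, 3.14].

INTERFACE

Orientations are given as a 3x3 rotation matrix whose columns are the frame's x, y, z axes.
In Python, from rig import env, snapshot, calibration, ticket gives the robot as it stands.
- The arm moves only by the tool arm_command, never from a script. Its argument "series" is a list of rows, each a list of 5 numbers: the shift along the tool's x, y, z in units of 10 cm (1.0 is 10 cm), then the turn about the tool's z in units of 60 degrees (1.0 is 60 degrees), then the finger opening in mm, from 0 to 94. In form: [[dx, dy, dz, turn, hand], ...]. A call has 1 to 20 rows; each row is the pose to reach, as a shift and turn from the pose commanded when the call began, along the tool's axes at that moment; what a row does not reach only later rows make up. A row lasts 1/10 s, in which the tool goes at most 50 mm and 8.59 degrees, less where a joint would pass 70% of its speed; a pose out of reach is approached as far as the arm can. A call with a number of a shift or a turn outside -1 to 1 is refused whole. A call with a gripper value outside its range is refused whole. The fingers move at their own pace and stop on an object; "newtons" is the grip in N (left out, the last holds). Time passes only in rows, so rows that repeat a pose let the fingers close. It gives the time, the measured TCP pose, the force, the opening and the grip force at its end, in the units of the state.
- env.get_obs(): the state, without advancing time (a new reading comes with each control period).
- snapshot(name): name is "scene" or "side" or "wrist"; returns the picture (480x640x3 uint8, red, green, blue); there is no depth.
- calibration(name): a dict with "fx", "fy", "cx", "cy" (pixels), "T" (4x4, takes a point from camera to world coordinates); the wrist camera has in their place "hand_eye" (4x4, takes a point from camera to tool coordinates, whose origin is the TCP and whose axes are the flange's). Camera axes: x right, y down, z forward; pixel columns grow to the right and rows downward; lengths in m; the calibration is good to about 2 mm. A picture is of the moment at which its call begins: read the wrist's pose just before it. calibration takes no time and is no camera call.
- ticket.job_done(): hands the job in; it is judged then, once.
The state is a dict: "t": time; "qpos": joint angles; "joint_velocities": joint speeds; "joint_efforts": joint torques, N m; "tool_pos": TCP position; "orientation": TCP orientation; "contact_force": force on the tool from outside, world axes, zero at the start; "ft_torque": the same for the moment, N m; "grip_width": finger opening in m; "grasp_force": force on a finger pad.
Only numpy, scipy, OpenCV 4.12 (cv2) and the standard library are available. Lean on these libraries where they do the work, as an engineer would, in place of code of your own. Each camera call takes 0.05 s, during which the arm holds its last target. There are 200 camera calls.

## Working session

There is one attempt and no reset: what is moved stays moved. The work goes in short steps, Python scripts to look and compute and a tool call to move; the robot and the scene stay as the last step left them, time stands still between calls to the robot, and variables do not carry over. Pictures are saved under pics/ and viewed, at most 14 in all, crops included, and the job is handed in when it is done.

Besides the shell and the picture viewer there is one more tool, called after "Emit:" in YAML: its name, and indented under it one key for each argument. arm_command: Moves the arm, as the interface text tells. Its arguments: {"type":"object","properties":{"series":{"type":"array","items":{"type":"array","items":{"type":"number"}}},"newtons":{"type":"number"}},"required":["series"]}

```bash
mkdir -p pics; ls; python3 - <<'E'
from rig import env, snapshot, calibration
import cv2,numpy as np
o=env.get_obs(); print({k:np.round(v,3).tolist() for k,v in o.items()}, env.hold_point_z)
for n in ("scene","side","wrist"):
    cv2.imwrite(f"pics/{n}0.png",snapshot(n)[:,:,::-1]); c=calibration(n); print(n,{k:np.round(v,4).tolist() for k,v in c.items()})
E
```

```text
pics
{'t': 0.0, 'qpos': [1.063, 0.629, 0.038, 1.518, -0.027, 0.996, -0.02], 'joint_velocities': [0.002, 0.001, 0.0, 0.001, 0.0, 0.0, 0.001], 'joint_efforts': [0.001, -54.973, 1.144, -18.663, -0.052, 0.024, 0.0], 'tool_pos': [0.278, -0.587, 0.205], 'orientation': [[0.904, 0.427, -0.001], [0.427, -0.904, 0.002], [-0.0, -0.002, -1.0]], 'contact_force': [0.16, 0.694, -0.3], 'ft_torque': [0.0, -0.028, 0.016], 'grasp_force': 0.0, 'grip_width': 0.094} 0.0188
scene {'fx': 506.9457, 'fy': 506.9457, 'cx': 313.9584, 'cy': 237.135, 'T': [[-0.6632, -0.577, 0.4767, 0.0423], [-0.7482, 0.4961, -0.4405, 0.496], [0.0176, -0.6488, -0.7607, 0.833], [0.0, 0.0, 0.0, 1.0]]}
side {'fx': 452.5607, 'fy': 452.5607, 'cx': 319.554, 'cy': 246.5933, 'T': [[0.9997, 0.0187, -0.0145, 0.5414], [0.0226, -0.5713, 0.8204, -0.7809], [0.0071, -0.8205, -0.5716, 0.6399], [0.0, 0.0, 0.0, 1.0]]}
wrist {'fx': 388.8921, 'fy': 388.8921, 'cx': 316.9869, 'cy': 245.9162, 'hand_eye': [[0.0002, -0.9625, -0.2714, 0.0787], [1.0, 0.0004, -0.0006, -0.0007], [0.0007, -0.2714, 0.9625, -0.1786], [0.0, 0.0, 0.0, 1.0]]}
```

View pics/scene0.png

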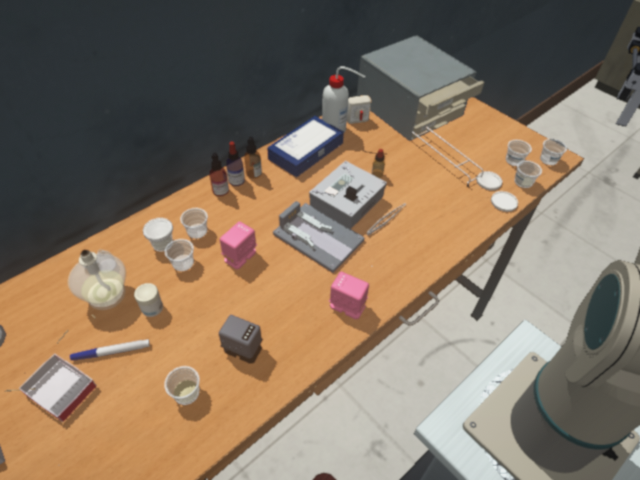

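View pics/side0.png

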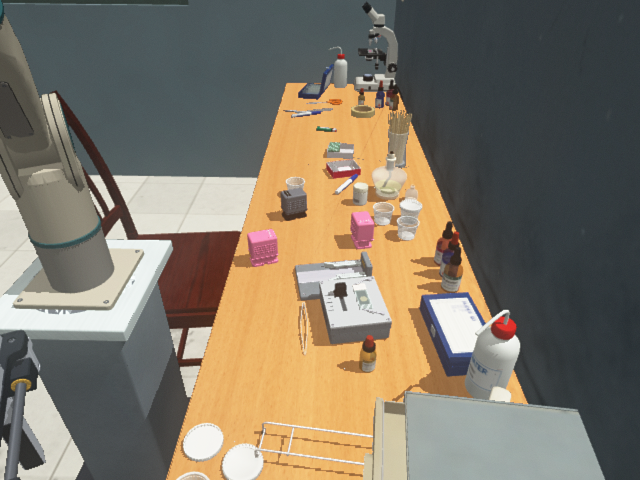

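The scene view shows the battery at about (241,338), the lamp with shoe at (318,235), the tab at (352,192), and the cup at (183,385). In the side view the battery is at (293,204) and the tab at (340,290). Next: enlarged crops and rough positions.

```bash
cat > h.py <<'E'
import numpy as np,cv2
from rig import env,snapshot,calibration
def cam(n,o=None):
    c=calibration(n)
    if n=="wrist":
        o=o or env.get_obs(); F=np.eye(4);F[:3,:3]=o["orientation"];F[:3,3]=o["tool_pos"]; c["T"]=F@c["hand_eye"]
    return c
def ray(c,p):
    d=np.array([(p[0]-c["cx"])/c["fx"],(p[1]-c["cy"])/c["fy"],1.]); return c["T"][:3,3],c["T"][:3,:3]@d
def onz(c,p,z):
    o,d=ray(c,p); return o+d*(z-o[2])/d[2]
def tri(obs):
    A=np.zeros((3,3));b=np.zeros(3);L=[]
    for c,p in obs:
        o,d=ray(c,p); d=d/np.linalg.norm(d); P=np.eye(3)-np.outer(d,d); A+=P;b+=P@o; L.append((P,o))
    x=np.linalg.solve(A,b); return x,[round(1000*np.linalg.norm(P@(x-o)),1) for P,o in L]
def proj(c,X):
    q=np.linalg.inv(c["T"])@np.r_[X,1]; return np.array([c["fx"]*q[0]/q[2]+c["cx"],c["fy"]*q[1]/q[2]+c["cy"]])
E
python3 - <<'E'
from h import *
s=cv2.imread("pics/scene0.png");d=cv2.imread("pics/side0.png")
a=cv2.resize(s[300:375,205:280],(400,400),interpolation=2);b=cv2.resize(d[180:230,270:320],(400,400),interpolation=2)
cv2.imwrite("pics/bat.png",np.hstack([a,b]))
cs,cd=cam("scene"),cam("side")
print("bat",tri([(cs,(241,338)),(cd,(293,204))]))
print("tab",tri([(cs,(352,190)),(cd,(340,288))]))
print("shoe",onz(cs,(318,237),.012), "cup",onz(cs,(183,385),.02),"forceps",onz(cs,(387,220),0),"pink",onz(cs,(349,295),.03),onz(cs,(238,245),.03))
E
```

```text
bat (array([0.45043885, 0.28655705, 0.0351923 ]), [np.float64(0.7), np.float64(0.7)])
tab (array([ 0.56970677, -0.09903624,  0.06662492]), [np.float64(0.4), np.float64(0.4)])
shoe [0.55149057 0.01381882 0.012     ] cup [0.45093754 0.40869341 0.02      ] forceps [ 0.49564737 -0.14333082  0.        ] pink [0.39395891 0.07637615 0.03      ] [0.63114734 0.16305312 0.03      ]
```

View pics/bat.png

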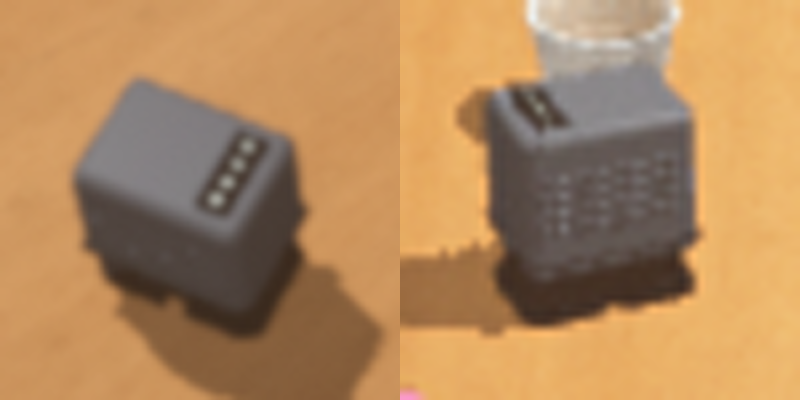

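The strip with bright dots is on the battery's top near one end, but it isn't clear whether these are the contacts. I'll look with the wrist camera, passing over the lamp on the way.

Emit:
arm_command:
  series:
    - [0.43, -0.39, 0, 0, 94]
    - [0.86, -0.78, 0, 0, 94]
    - [0.86, -0.78, 0, 0, 94]

```text
t: 0.45
tool_pos: [0.3251, -0.4746, 0.2051]
orientation: [[0.902, 0.433, 0.001], [0.433, -0.902, 0.005], [0.003, -0.004, -1.0]]
contact_force: [1.6, -0.1, 0.4]
grip_width: 0.0939
grasp_force: 0.0
```

Emit:
arm_command:
  series:
    - [0.43, -0.39, 0, 0, 94]
    - [0.86, -0.78, 0, 0, 94]
    - [0.86, -0.78, 0, 0, 94]

```text
t: 0.75
tool_pos: [0.3689, -0.3679, 0.2054]
orientation: [[0.901, 0.433, 0.001], [0.433, -0.901, 0.003], [0.002, -0.003, -1.0]]
contact_force: [0.9, 0.4, 0.1]
grip_width: 0.0939
grasp_force: 0.0
```

Emit:
arm_command:
  series:
    - [0.43, -0.39, 0, 0, 94]
    - [0.86, -0.78, 0, 0, 94]
    - [0.86, -0.78, 0, 0, 94]

```text
t: 1.05
tool_pos: [0.4131, -0.2613, 0.2055]
orientation: [[0.901, 0.433, 0.001], [0.433, -0.901, 0.002], [0.002, -0.001, -1.0]]
contact_force: [0.3, -0.5, -0.5]
grip_width: 0.094
grasp_force: 0.0
```

Emit:
arm_command:
  series:
    - [0.43, -0.39, 0, 0, 94]
    - [0.86, -0.78, 0, 0, 94]
    - [0.86, -0.78, 0, 0, 94]

```text
t: 1.35
tool_pos: [0.4577, -0.1539, 0.2056]
orientation: [[0.901, 0.433, 0.001], [0.433, -0.901, 0.002], [0.002, -0.001, -1.0]]
contact_force: [-0.0, 0.8, -0.1]
grip_width: 0.0943
grasp_force: 0.0
```

Emit:
arm_command:
  series:
    - [0.43, -0.39, 0, 0, 94]
    - [0.86, -0.78, 0, 0, 94]
    - [0.86, -0.78, 0, 0, 94]
    - [0.86, -0.78, 0, 0, 94]
    - [0.86, -0.78, 0, 0, 94]

```text
t: 1.85
tool_pos: [0.4997, -0.0526, 0.2053]
orientation: [[0.904, 0.427, -0.001], [0.427, -0.904, -0.001], [-0.001, 0.001, -1.0]]
contact_force: [-0.8, -0.8, 0.0]
grip_width: 0.0939
grasp_force: 0.0
```

```bash
python3 - <<'E'
from h import *
import json
cs=cam("scene")
P=[onz(cs,(205+x/5.333,300+y/5.333),.072)[:2] for x,y in [(140,80),(293,140),(235,240),(78,175)]]
print(np.round(P,3),np.mean(P,0))
o=env.get_obs();print(o["t"],o["tool_pos"],o["joint_velocities"].max())
im=snapshot("wrist")
json.dump({k:np.array(v).tolist() for k,v in o.items()},open("w1.json","w"));cv2.imwrite("pics/w1.png",im[:,:,::-1])
E
```

```text
[[0.48  0.282]
 [0.429 0.259]
 [0.413 0.294]
 [0.464 0.318]] [0.44656519 0.28818914]
1.85 [ 0.49965258 -0.05261511  0.20530903] 0.024587741369768518
```

View pics/w1.png

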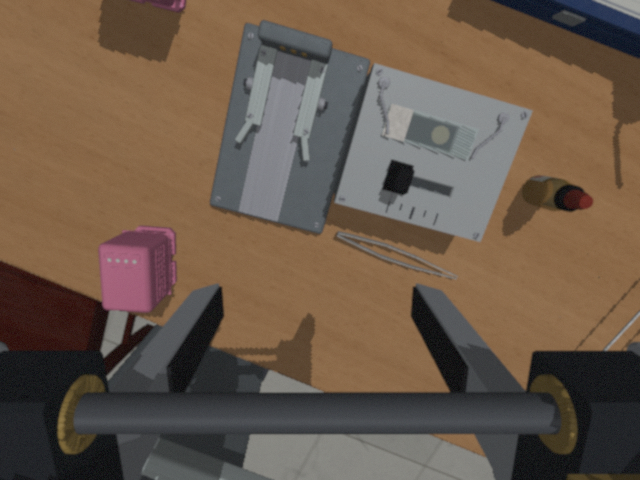

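The wrist view shows the whole lamp: house corners at about (374,66), (531,111), (478,241), (335,201), tongue corners at (247,23), (211,205), (320,233), tab top at (399,177), and thick mark at (411,213). I'll enlarge the shoe and tab, and move towards the battery meanwhile.

```bash
python3 - <<'E'
from h import *
w=cv2.imread("pics/w1.png"); cv2.imwrite("pics/w1z.png",cv2.resize(w[10:250,205:525],(800,600),interpolation=2))
E
```

```text
(no output)
```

View pics/w1z.png

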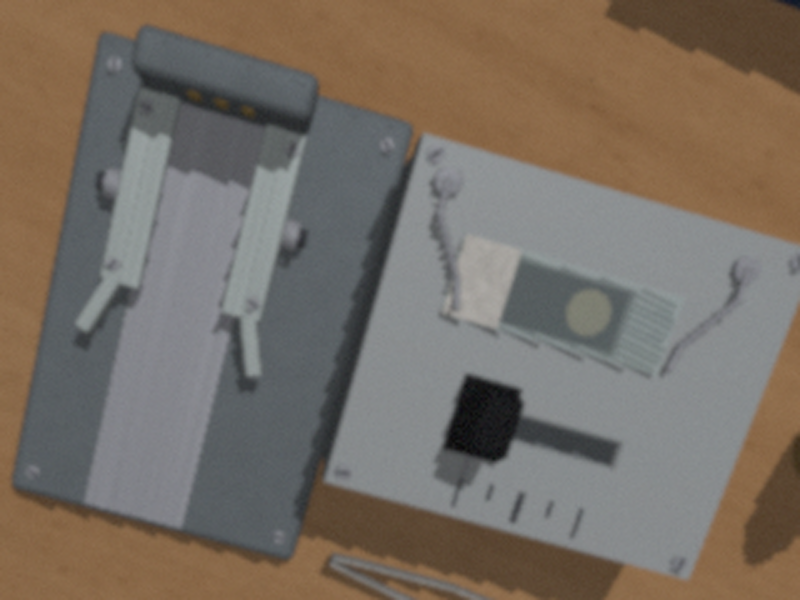

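```bash
cat > lamp.py <<'E'
from h import *
import json
o=json.load(open("w1.json"));o={k:np.array(v) for k,v in o.items()}
c=cam("wrist",o); f=lambda X,Y,z:onz(c,(205+X/2.5,10+Y/2.5),z)[:2]
M=[(425,133,.05,60,10),(688,578,.05,-55,-125),(325,482,.05,-55,10),(815,252,.05,60,-125),(100,33,.012,70,124),(13,486,.012,-95,124),(288,557,.012,-95,10)]
W=np.array([f(*m[:3]) for m in M]);L=np.array([m[3:] for m in M])/1000
wc,lc=W.mean(0),L.mean(0);H=(L-lc).T@(W-wc);yaw=np.arctan2(H[0,1]-H[1,0],H[0,0]+H[1,1])
R=np.array([[np.cos(yaw),-np.sin(yaw)],[np.sin(yaw),np.cos(yaw)]]);t=wc-R@lc
tol=lambda p:np.round(1000*R.T@(np.array(p)-t),1)
if __name__=="__main__":
    print("lamp",t,yaw,"res mm\n",np.round(1000*(W-(L@R.T+t)),1))
    for n,p in dict(lipLin1=(173,133,.024),lipLin0=(136,287,.024),lipRin1=(263,165,.024),lipRin0=(223,312,.024),lipL=(106,276,.024),lipRo=(257,320,.024),flL=(80,328,.024),flR=(255,377,.024),strL=(85,503,.012),strR=(183,527,.012),tab1=(466,374,.075),tab2=(523,390,.075),tab3=(500,463,.075),tab4=(446,447,.075),mark=(517,507,.05),stopL=(133,80,.048),stopR=(306,130,.048)).items(): print(n,tol(f(*p)))
    cs,cd=cam("scene"),cam("side")
E
python3 lamp.py
```

```text
lamp [ 0.58285915 -0.05589017] 0.17644299910241446 res mm
 [[-0.2 -0.6]
 [ 0.5  0.6]
 [-0.  -0.4]
 [-1.3  1.3]
 [-1.8 -1.5]
 [ 1.6 -1.8]
 [ 1.4  2.4]]
lipLin1 [42.3 89.8]
lipLin0 [-9.7 90.8]
lipRin1 [40.6 57.7]
lipRin0 [-9.9 59. ]
lipL [ -8.8 101.8]
lipRo [-9.3 46.6]
flL [-28.6 107. ]
flR [-28.8  42.2]
strL [-93.   93.7]
strR [-92.3  54.8]
tab1 [ -7.4 -21.2]
tab2 [ -7.4 -39.9]
tab3 [-31.  -40.3]
tab4 [-30.6 -22.2]
mark [-46.1 -57.4]
stopL [ 50.7 102. ]
stopR [51.  45.9]
```

The fit puts the lamp at (0.583, −0.056) with yaw 0.176, the mouth at lamp x −10 and the channel centre at lamp y 74.5. The tool's yaw already matches the battery's axis, so I'll go on to see its far end.

Emit:
arm_command:
  series:
    - [0.18, -0.42, 0, 0, 94]
    - [0.37, -0.83, 0, 0, 94]

```text
t: 2.1
tool_pos: [0.4978, 0.0367, 0.2056]
orientation: [[0.907, 0.42, 0.0], [0.42, -0.907, -0.001], [-0.0, 0.001, -1.0]]
contact_force: [1.9, 0.6, 0.2]
grip_width: 0.0937
grasp_force: 0.0
```

Emit:
arm_command:
  series:
    - [0.18, -0.42, 0, 0, 94]
    - [0.37, -0.83, 0, 0, 94]

```text
t: 2.3
tool_pos: [0.4959, 0.1294, 0.2057]
orientation: [[0.906, 0.424, 0.0], [0.424, -0.906, -0.001], [-0.0, 0.001, -1.0]]
contact_force: [1.9, -0.4, -0.3]
grip_width: 0.0939
grasp_force: 0.0
```

Emit:
arm_command:
  series:
    - [0.18, -0.42, 0, 0, 94]
    - [0.37, -0.83, 0, 0, 94]

```text
t: 2.5
tool_pos: [0.4943, 0.2204, 0.2056]
orientation: [[0.906, 0.424, 0.0], [0.424, -0.906, -0.001], [-0.0, 0.001, -1.0]]
contact_force: [1.7, -0.9, -0.4]
grip_width: 0.094
grasp_force: 0.0
```

Emit:
arm_command:
  series:
    - [0.18, -0.42, 0, 0, 94]
    - [0.37, -0.83, 0, 0, 94]
    - [0.37, -0.83, 0, 0, 94]
    - [0.37, -0.83, 0, 0, 94]

```text
t: 2.9
tool_pos: [0.4923, 0.3108, 0.2051]
orientation: [[0.904, 0.427, -0.0], [0.427, -0.904, -0.002], [-0.001, 0.001, -1.0]]
contact_force: [0.9, -1.0, -0.1]
grip_width: 0.0938
grasp_force: 0.0
```

```bash
python3 - <<'E'
from h import *
import json
o=env.get_obs();print(o["t"],o["tool_pos"])
im=snapshot("wrist")
json.dump({k:np.array(v).tolist() for k,v in o.items()},open("w2.json","w"));cv2.imwrite("pics/w2.png",im[:,:,::-1])
p=proj(cam("wrist",o),(.4466,.288,.05));print(p)
x,y=p.astype(int);x=max(x-100,0);y=max(y-75,0);print(x,y)
cv2.imwrite("pics/w2z.png",cv2.resize(im[y:y+150,x:x+200,::-1],(800,600),interpolation=2))
E
```

```text
2.9 [0.49225571 0.31079545 0.20510128]
[318.94597076 283.18180249]
218 208
```

View pics/w2z.png

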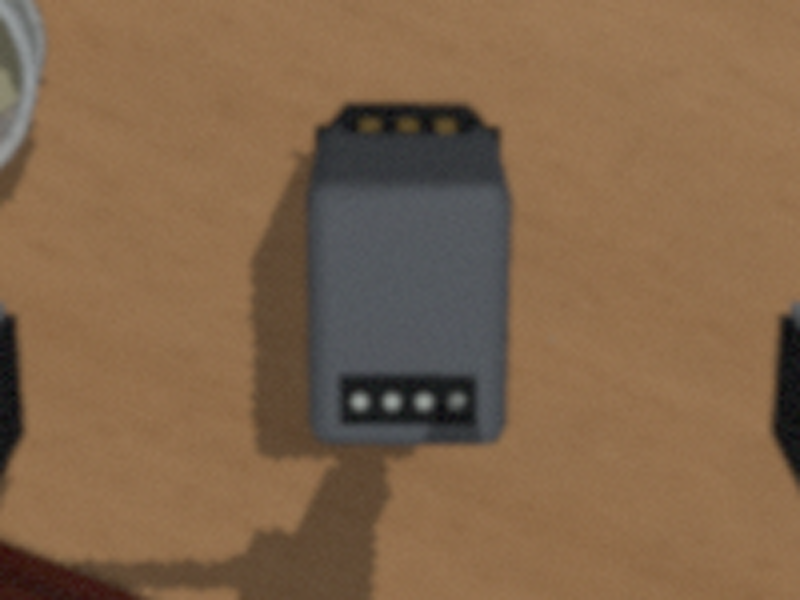

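The brass contacts are on the end towards tool +x (zoom (408,125)), so the battery's x runs along the tool's x. Next I'll compute its exact pose.

```bash
python3 - <<'E'
from h import *
import json
o={k:np.array(v) for k,v in json.load(open("w2.json")).items()}
c=cam("wrist",o);cs=cam("scene")
Z=[(315,185),(508,187),(503,440),(312,440)]
px=[(218+x/4,208+y/4) for x,y in Z]
S=[(140,80),(293,140),(235,240),(78,175)]; S=[(205+x/5.333,300+y/5.333) for x,y in S]
# wrist order: far-left(+x,+y), far-right(+x,-y), near-right, near-left ; scene: far-right,near-right,near-left,far-left
for i,j in [(0,3),(1,0),(2,1),(3,2)]: print(tri([(c,px[i]),(cs,S[j])]))
R=o["orientation"]
P=np.array([onz(c,p,.072) for p in px]); m=P.mean(0); print(m)
print("in tool frame mm",np.round(1000*(P-o["tool_pos"])@R,1), 1000*(m-o["tool_pos"])@R)
E
```

```text
(array([0.46759172, 0.31775535, 0.06582868]), [np.float64(1.4), np.float64(1.4)])
(array([0.48451959, 0.28073424, 0.06381208]), [np.float64(0.5), np.float64(0.5)])
(array([0.43200309, 0.2568153 , 0.06700121]), [np.float64(0.1), np.float64(0.1)])
(array([0.4144627 , 0.29437636, 0.06893876]), [np.float64(1.1), np.float64(1.1)])
[0.45163941 0.28917099 0.072     ]
in tool frame mm [[-16.4 -17.8 133.1]
 [-16.9  22.6 133.1]
 [-75.   22.7 133.2]
 [-75.  -19.3 133.1]] [-45.84640751   2.05026401 133.14336045]
```

Emit:
arm_command:
  series:
    - [-0.46, 0.02, 0.2, 0, 94]
    - [-0.46, 0.02, 0.6, 0, 94]
    - [-0.46, 0.02, 0.9, 0, 94]

```text
t: 3.25
tool_pos: [0.451, 0.2865, 0.1149]
orientation: [[0.906, 0.423, 0.0], [0.423, -0.906, -0.002], [-0.001, 0.002, -1.0]]
contact_force: [0.1, -0.9, -0.0]
grip_width: 0.0936
grasp_force: 0.0
```

Emit:
arm_command:
  series:
    - [0, 0, 0.4, 0, 94]
    - [0, 0, 0.82, 0, 94]
    - [0, 0, 0.82, 0, 94]
    - [0, 0, 0.82, 0, 40]
    - [0, 0, 0.82, 0, 40]
    - [0, 0, 0.82, 0, 40]
    - [0, 0, 0.82, 0, 40]
    - [0, 0, 0.82, 0, 40]
    - [0, 0, 0.82, 0, 40]
  newtons: 35

```text
t: 4.15
tool_pos: [0.4513, 0.291, 0.0341]
orientation: [[0.904, 0.428, 0.001], [0.428, -0.904, 0.001], [0.001, -0.0, -1.0]]
contact_force: [0.0, 0.2, 0.5]
grip_width: 0.0493
grasp_force: 0.0
```

Emit:
arm_command:
  series:
    - [0, 0, 0, 0, 40]
    - [0, 0, 0, 0, 40]
    - [0, 0, 0, 0, 40]
    - [0, 0, -0.2, 0, 40]
    - [0, 0, -0.5, 0, 40]
    - [0, 0, -0.8, 0, 40]
    - [0, 0, -1.0, 0, 40]
    - [0, 0, -1.0, 0, 40]
    - [0, 0, -1.0, 0, 40]

```text
t: 5.05
tool_pos: [0.4506, 0.2905, 0.1328]
orientation: [[0.904, 0.428, -0.001], [0.428, -0.904, -0.0], [-0.001, 0.0, -1.0]]
contact_force: [-0.8, 0.4, -2.3]
grip_width: 0.0435
grasp_force: 35.0
```

```bash
python3 - <<'E'
from h import *
import json
o=env.get_obs();print(o["t"],o["tool_pos"],o["grip_width"],o["grasp_force"])
im=snapshot("wrist");json.dump({k:np.array(v).tolist() for k,v in o.items()},open("w3.json","w"))
cv2.imwrite("pics/w3.png",im[:,:,::-1])
E
```

```text
5.05 [0.45057141 0.29051009 0.13282022] 0.04354938221200006 34.99957501888275
```

View pics/w3.png

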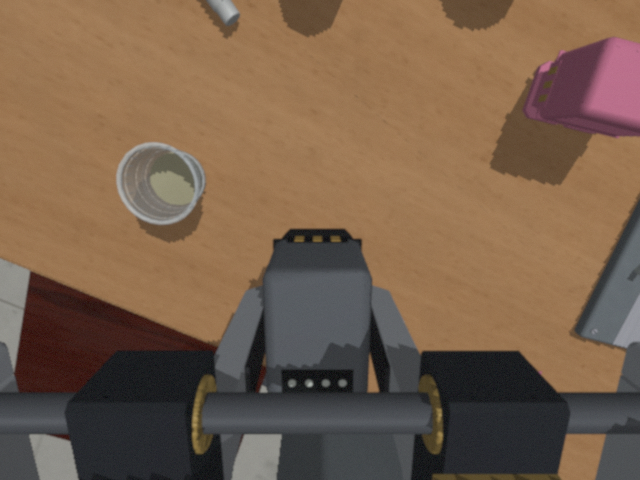

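The battery is held squarely with the contacts ahead (315,240). I'll carry it to the shoe's front floor and turn it to the lamp's yaw.

Emit:
arm_command:
  series:
    - [-0.07, 0.28, 0, 0, 40]
    - [-0.15, 0.62, 0, 0, 40]
    - [-0.22, 0.94, 0, 0, 40]

```text
t: 5.4
tool_pos: [0.4702, 0.1948, 0.1316]
orientation: [[0.904, 0.429, -0.003], [0.429, -0.904, -0.002], [-0.004, 0.0, -1.0]]
contact_force: [0.8, 0.2, -2.3]
grip_width: 0.0438
grasp_force: 35.0
```

Emit:
arm_command:
  series:
    - [-0.07, 0.31, 0, 0, 40]
    - [-0.15, 0.62, 0, 0, 40]
    - [-0.22, 0.94, 0, 0, 40]

```text
t: 5.7
tool_pos: [0.4904, 0.1005, 0.1317]
orientation: [[0.904, 0.428, -0.004], [0.428, -0.904, -0.001], [-0.003, -0.001, -1.0]]
contact_force: [0.4, 0.5, -1.4]
grip_width: 0.0439
grasp_force: 35.0
```

Emit:
arm_command:
  series:
    - [-0.07, 0.31, 0, 0.1, 40]
    - [-0.15, 0.62, 0, 0.2, 40]
    - [-0.22, 0.94, 0, 0.253, 40]
    - [-0.22, 0.94, 0, 0.253, 40]
    - [-0.22, 0.94, 0, 0.253, 40]
    - [-0.22, 0.94, 0, 0.253, 40]

```text
t: 6.3
tool_pos: [0.511, 0.009, 0.1325]
orientation: [[0.984, 0.178, -0.002], [0.178, -0.984, 0.001], [-0.002, -0.001, -1.0]]
contact_force: [-0.4, -0.5, -1.7]
grip_width: 0.0439
grasp_force: 35.0
```

```bash
python3 - <<'E'
from lamp import *
o=env.get_obs();p=o["tool_pos"];print(o["t"],p,tol(p[:2]),np.arctan2(o["orientation"][1,0],o["orientation"][0,0])-yaw,o["grasp_force"])
im=snapshot("wrist");json.dump({k:np.array(v).tolist() for k,v in o.items()},open("w4.json","w"))
cv2.imwrite("pics/w4.png",im[:,:,::-1])
cv2.imwrite("pics/w4z.png",cv2.resize(im[0:300,200:600,::-1],(800,600),interpolation=2))
E
```

```text
6.3 [0.51103294 0.00896359 0.13248815] [-59.1  76.6] 0.002415086484701734 34.999719858169556
```

View pics/w4z.png

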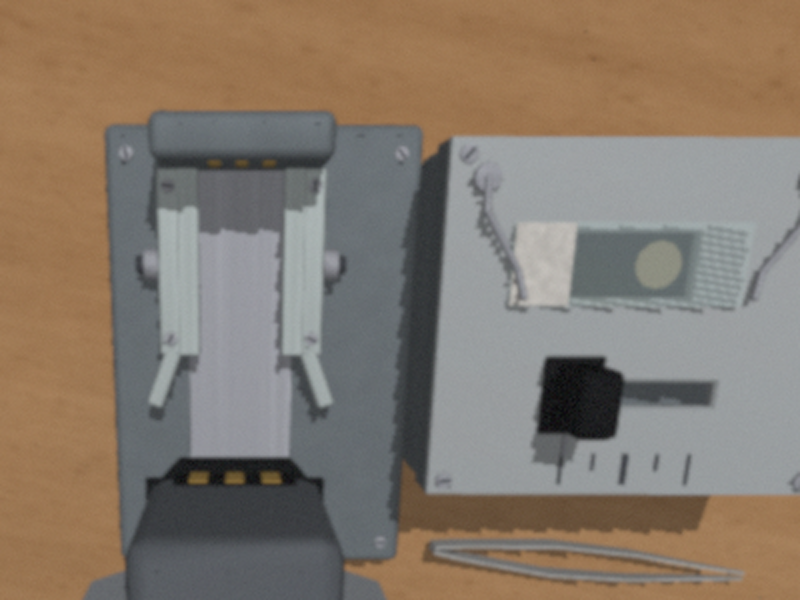

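The tool is aligned with the lamp in yaw. The lips' centre lies 2.5 mm to tool +y, and the mouth is 50 mm ahead of the TCP. I'll shift and lower.

Emit:
arm_command:
  series:
    - [0.02, 0.025, 0.2, 0, 40]
    - [0.02, 0.025, 0.5, 0, 40]
    - [0.02, 0.025, 0.75, 0, 40]
    - [0.02, 0.025, 0.82, 0, 40]
    - [0.02, 0.025, 0.85, 0, 40]
    - [0.02, 0.025, 0.865, 0, 40]
    - [0.02, 0.025, 0.865, 0, 40]
    - [0.02, 0.025, 0.865, 0, 40]

```text
t: 7.15
tool_pos: [0.5151, 0.0056, 0.0479]
orientation: [[0.984, 0.176, 0.002], [0.176, -0.984, 0.0], [0.002, 0.0, -1.0]]
contact_force: [-0.4, 0.5, -2.2]
grip_width: 0.0438
grasp_force: 35.0
```

Emit:
arm_command:
  series:
    - [0.05, 0, 0, 0, 40]
    - [0.1, 0, 0, 0, 40]
    - [0.15, 0, 0, 0, 40]
    - [0.2, 0, 0, 0, 40]
    - [0.25, 0, 0, 0, 40]
    - [0.3, 0, 0, 0, 40]
    - [0.35, 0, 0, 0, 40]
    - [0.35, 0, 0, 0, 40]

```text
t: 7.95
tool_pos: [0.55, 0.0123, 0.047]
orientation: [[0.984, 0.176, 0.001], [0.176, -0.984, 0.001], [0.002, -0.0, -1.0]]
contact_force: [0.5, 1.9, -1.4]
grip_width: 0.0438
grasp_force: 35.0
```

```bash
python3 - <<'E'
from lamp import *
o=env.get_obs();p=o["tool_pos"];print(o["t"],p,tol(p[:2]),o["contact_force"],o["ft_torque"])
im=snapshot("wrist")
cv2.imwrite("pics/w5.png",cv2.resize(im[0:300,150:550,::-1],(800,600),interpolation=2))
E
```

```text
7.95 [0.55001206 0.0123386  0.04699613] [-20.2  73.1] [ 0.45646772  1.94088686 -1.35964049] [ 0.53640813 -0.13379885  0.05516452]
```

View pics/w5.png

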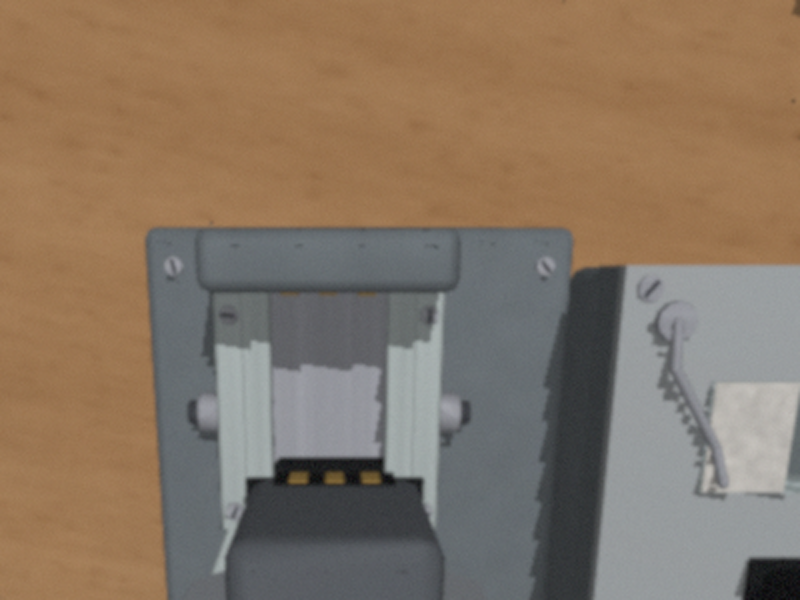

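The foot is entering under the lips, about 1 mm to tool +y of centre. I'll correct that and push on.

Emit:
arm_command:
  series:
    - [0.04, -0.01, 0.005, 0, 40]
    - [0.1, -0.01, 0.005, 0, 40]
    - [0.16, -0.01, 0.005, 0, 40]
    - [0.22, -0.01, 0.005, 0, 40]
    - [0.28, -0.01, 0.005, 0, 40]
    - [0.34, -0.01, 0.005, 0, 40]
    - [0.39, -0.01, 0.005, 0, 40]
    - [0.43, -0.01, 0.005, 0, 40]
    - [0.43, -0.01, 0.005, 0, 40]

```text
t: 8.9
tool_pos: [0.5934, 0.0205, 0.0469]
orientation: [[0.984, 0.176, 0.004], [0.176, -0.984, 0.0], [0.004, 0.0, -1.0]]
contact_force: [1.6, 1.9, -2.2]
grip_width: 0.0437
grasp_force: 35.0
```

Emit:
arm_command:
  series:
    - [0.01, 0, 0, 0, 40]
    - [0.02, 0, 0, 0, 40]
    - [0.03, 0, 0, 0, 40]
    - [0.04, 0, 0, 0, 40]
    - [0.04, 0, 0, 0, 40]

```text
t: 9.4
tool_pos: [0.594, 0.0208, 0.0462]
orientation: [[0.984, 0.176, -0.002], [0.176, -0.984, -0.0], [-0.002, -0.0, -1.0]]
contact_force: [-1.3, 0.8, -2.0]
grip_width: 0.0437
grasp_force: 35.0
```

```bash
python3 - <<'E'
from lamp import *
o=env.get_obs();p=o["tool_pos"];print(o["t"],p,tol(p[:2]),R.T@o["contact_force"][:2],o["ft_torque"])
im=snapshot("wrist")
cv2.imwrite("pics/w6.png",im[:,:,::-1])
cv2.imwrite("pics/w6z.png",cv2.resize(im[100:325,150:450,::-1],(800,600),interpolation=2))
E
```

```text
9.4 [0.59399871 0.02079473 0.04622199] [24.6 73.7] [-1.11120408  0.99339469] [0.21189702 0.34042189 0.00038161]
```

View pics/w6z.png

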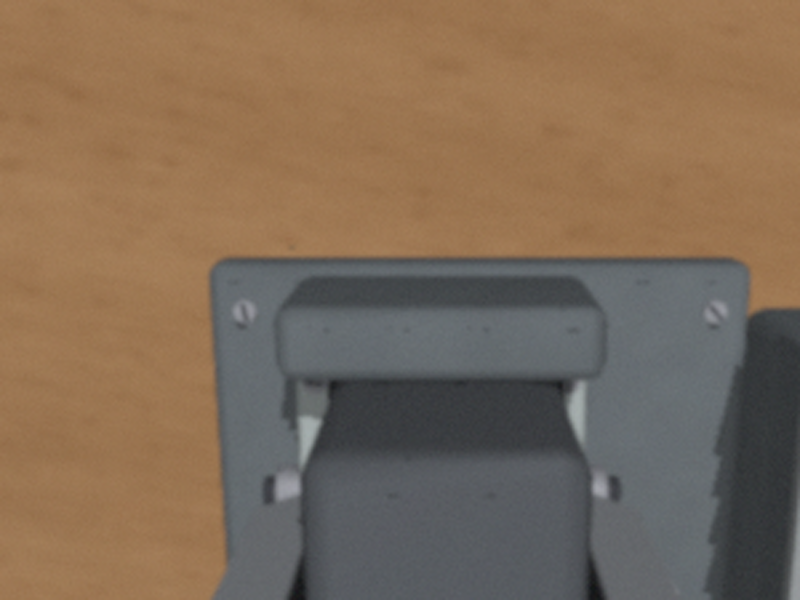

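Emit:
arm_command:
  series:
    - [0.01, 0, 0, 0, 40]
    - [0.02, 0, 0, 0, 40]
    - [0.03, 0, 0, 0, 40]
    - [0.03, 0, 0, 0, 40]
    - [0.03, 0, 0, 0, 40]

```text
t: 9.95
tool_pos: [0.5948, 0.0212, 0.0461]
orientation: [[0.984, 0.176, -0.006], [0.176, -0.984, -0.0], [-0.006, -0.001, -1.0]]
contact_force: [-7.6, -0.1, 1.8]
grip_width: 0.0438
grasp_force: 35.0
```

Emit:
arm_command:
  series:
    - [0.01, 0, 0, 0, 40]
    - [0.02, 0, 0, 0, 40]
    - [0.03, 0, 0, 0, 40]
    - [0.04, 0, 0, 0, 40]
    - [0.04, 0, 0, 0, 40]

```text
t: 10.45
tool_pos: [0.5949, 0.0212, 0.0462]
orientation: [[0.984, 0.176, -0.013], [0.176, -0.984, -0.001], [-0.013, -0.001, -1.0]]
contact_force: [-14.6, 0.3, 11.2]
grip_width: 0.0437
grasp_force: 35.0
```

The force rose to 15 N without motion: that's the stop, past the 7 N detent. I'll relieve it, let go and lift.

Emit:
arm_command:
  series:
    - [-0.03, 0, 0, 0, 40]
    - [-0.07, 0, 0, 0, 40]
    - [-0.07, 0, 0, 0, 40]
    - [-0.07, 0, 0, 0, 60]
    - [-0.07, 0, 0, 0, 60]
    - [-0.07, 0, 0, 0, 60]
    - [-0.07, 0, -0.3, 0, 60]
    - [-0.07, 0, -0.7, 0, 60]
    - [-0.07, 0, -1, 0, 60]

```text
t: 11.35
tool_pos: [0.5962, 0.0207, 0.1486]
orientation: [[0.984, 0.176, 0.003], [0.176, -0.984, -0.0], [0.003, 0.001, -1.0]]
contact_force: [0.1, 0.7, -0.1]
grip_width: 0.0598
grasp_force: 0.0
```

Emit:
arm_command:
  series:
    - [-0.5, 0.4, -0.3, 0, 60]
    - [-0.9, 0.6, -0.6, 0, 60]
    - [-0.9, 0.6, -0.6, 0, 60]
    - [-0.9, 0.6, -0.6, 0, 60]
    - [-0.9, 0.6, -0.6, 0, 60]

```text
t: 11.85
tool_pos: [0.518, -0.0537, 0.207]
orientation: [[0.984, 0.176, 0.003], [0.176, -0.984, 0.0], [0.003, 0.0, -1.0]]
contact_force: [-0.2, 1.0, -0.7]
grip_width: 0.0598
grasp_force: 0.0
```

```bash
python3 - <<'E'
from lamp import *
o=env.get_obs();p=o["tool_pos"];print(o["t"],p,tol(p[:2]))
im=snapshot("wrist");json.dump({k:np.array(v).tolist() for k,v in o.items()},open("w7.json","w"))
cv2.imwrite("pics/w7.png",im[:,:,::-1])
cv2.imwrite("pics/w7z.png",cv2.resize(im[0:300,140:540,::-1],(800,600),interpolation=2))
E
```

```text
11.85 [ 0.51799349 -0.05374582  0.20695455] [-63.3  13.7]
```

View pics/w7z.png

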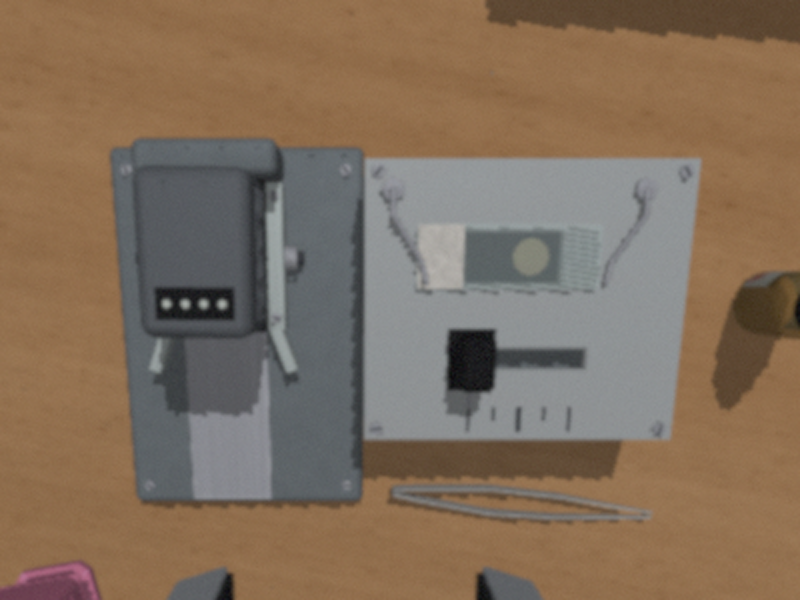

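The battery sits seated against the stop block, contacts to the rear. Now its position check and the tab's location in the tool frame.

```bash
python3 - <<'E'
import lamp as l
from lamp import *
o={k:np.array(v) for k,v in json.load(open("w7.json")).items()}
c=cam("wrist",o); f=lambda X,Y,z:onz(c,(140+X/2,Y/2),z)
T=lambda p:np.round(1000*(p-o["tool_pos"])@o["orientation"],1)
for n,ps,z in [("bat",[(138,168),(250,170),(255,335),(147,333)],.084),("tab",[(447,330),(495,330),(495,391),(448,391)],.075),("mark",[(518,419)],.05),("line0",[(468,418)],.05),("lipRin/out front",[(268,325),(284,325)],.024),("houseF",[(364,439),(669,439)],.05),("houseR",[(363,158),(700,158)],.05),("tongueF",[(140,500),(362,500)],.012)]:
    P=np.array([f(*p,z) for p in ps]); m=P.mean(0); print(n,T(m),tol(m[:2]),m.round(4),[T(p)[:2].tolist() for p in P])
# tab height check with first wrist view
c1=cam("wrist",l.o)
for a,b in [((523,390),(495,330)),((500,463),(495,391))]: print("tabtop",tri([(c1,(205+a[0]/2.5,10+a[1]/2.5)),(c,(140+b[0]/2,b[1]/2))]))
print("battop",tri([(c,(140+147/2,333/2)),(cam("side"),(0,0))]) if 0 else "")
E
```

```text
bat [ 85.2 -58.8 123.2] [22.2 72.4] [0.5918 0.0191 0.084 ] [[114.8, -78.7], [114.1, -38.3], [55.5, -38.5], [56.3, -79.6]]
tab [ 44.8  45.7 132.1] [-18.1 -32.1] [ 0.5705 -0.0908  0.075 ] [[56.8, 35.7], [56.8, 54.5], [32.9, 55.7], [32.8, 36.9]]
mark [ 16.9  70.9 157. ] [-46.  -57.2] [ 0.5475 -0.1205  0.05  ] [[16.9, 70.9]]
line0 [ 17.4  49.  157. ] [-45.5 -35.4] [ 0.5441 -0.0989  0.05  ] [[17.4, 49.0]]
lipRin/out front [ 55.5 -36.3 183.1] [-7.4 50. ] [ 0.5667 -0.0082  0.024 ] [[55.5, -40.0], [55.5, -32.7]]
houseF [  8.   70.7 157. ] [-54.9 -57.1] [ 0.5387 -0.1219  0.05  ] [[8.0, 3.7], [8.0, 137.8]]
houseR [122.6  70.3 157.3] [ 59.7 -56.6] [ 0.6514 -0.1013  0.05  ] [[122.6, 2.8], [122.6, 137.7]]
tongueF [-31.1 -52.3 194.9] [-93.9  66. ] [ 0.4787 -0.0076  0.012 ] [[-31.1, -107.9], [-31.1, 3.2]]
tabtop (array([ 0.58315059, -0.10045494,  0.05953828]), [np.float64(0.2), np.float64(0.2)])
tabtop (array([ 0.55848807, -0.10649301,  0.05597276]), [np.float64(0.2), np.float64(0.2)])
battop
```

Emit:
arm_command:
  series:
    - [0.22, 0.24, 0.1, 0, 44]
    - [0.445, 0.48, 0.4, 0, 44]
    - [0.445, 0.48, 0.8, 0, 44]
    - [0.445, 0.48, 0.9, 0, 44]
    - [0.445, 0.48, 0.9, 0, 44]

```text
t: 12.4
tool_pos: [0.5677, -0.0917, 0.1141]
orientation: [[0.984, 0.178, -0.005], [0.178, -0.984, 0.001], [-0.005, -0.002, -1.0]]
contact_force: [1.2, 0.5, 0.6]
grip_width: 0.0441
grasp_force: 0.0
```

Emit:
arm_command:
  series:
    - [0, 0, 0.3, 0, 44]
    - [0, 0, 0.5, 0, 44]
    - [0, 0, 0.58, 0, 44]
    - [0, 0, 0.58, 0, 44]
    - [0, 0, 0.58, 0, 44]
    - [0, 0, 0.58, 0, 8]
    - [0, 0, 0.58, 0, 8]
    - [0, 0, 0.58, 0, 8]
    - [0, 0, 0.58, 0, 8]
    - [0, 0, 0.58, 0, 8]
    - [0, 0, 0.58, 0, 8]
    - [0, 0, 0.58, 0, 8]
    - [0, 0, 0.58, 0, 8]
  newtons: 20

```text
t: 13.7
tool_pos: [0.5696, -0.0947, 0.0589]
orientation: [[0.985, 0.175, 0.001], [0.175, -0.985, -0.001], [0.001, 0.002, -1.0]]
contact_force: [-0.2, -4.6, 3.4]
grip_width: 0.0136
grasp_force: 20.0
```

The tab is gripped at lamp y −35.9, which agrees with the shut line. I'll move it along tool +y in steps.

Emit:
arm_command:
  series:
    - [0, 0.04, 0, 0, 8]
    - [0, 0.08, 0, 0, 8]
    - [0, 0.12, 0, 0, 8]
    - [0, 0.16, 0, 0, 8]
    - [0, 0.2, 0, 0, 8]
    - [0, 0.24, 0, 0, 8]
    - [0, 0.24, 0, 0, 8]
    - [0, 0.24, 0, 0, 8]
    - [0, 0.24, 0, 0, 8]

```text
t: 14.6
tool_pos: [0.5726, -0.112, 0.0588]
orientation: [[0.984, 0.178, -0.002], [0.178, -0.984, 0.006], [-0.001, -0.006, -1.0]]
contact_force: [-2.7, 5.6, 9.2]
grip_width: 0.0141
grasp_force: 20.0
```

```bash
python3 - <<'E'
from lamp import *
o=env.get_obs();p=o["tool_pos"];print(o["t"],p,tol(p[:2]),R.T@o["contact_force"][:2],o["grasp_force"],o["grip_width"])
E
```

```text
14.6 [ 0.57259959 -0.11196657  0.05881239] [-19.8 -53.2] [-1.66789704  5.95221768] 20.011255145072937 0.014053217728230606
```

Emit:
arm_command:
  series:
    - [0, 0.02, 0, 0, 8]
    - [0, 0.04, 0, 0, 8]
    - [0, 0.055, 0, 0, 8]
    - [0, 0.055, 0, 0, 8]
    - [0, 0.055, 0, 0, 8]
    - [0, 0.055, 0, 0, 8]
    - [0, 0.055, 0, 0, 8]
    - [0, 0.055, 0, 0, 8]

```text
t: 15.4
tool_pos: [0.5735, -0.1168, 0.0588]
orientation: [[0.984, 0.179, -0.002], [0.179, -0.984, 0.006], [-0.001, -0.007, -1.0]]
contact_force: [-2.4, 6.8, 9.5]
grip_width: 0.0137
grasp_force: 20.0
```

```bash
python3 - <<'E'
from lamp import *
o=env.get_obs();p=o["tool_pos"];print(o["t"],p,tol(p[:2]),R.T@o["contact_force"][:2],o["grasp_force"],o["grip_width"])
im=snapshot("wrist");s=snapshot("side")
a=cv2.resize(im[100:340,150:470,::-1],(480,360));b=cv2.resize(s[255:345,290:394,::-1],(320,277),interpolation=2)
v=np.zeros((360,800,3),np.uint8);v[:,:480]=a;v[:277,480:]=b;cv2.imwrite("pics/w8.png",v)
E
```

```text
15.4 [ 0.57347403 -0.11676352  0.05883122] [-19.7 -58.1] [-1.19291068  7.09495546] 20.013075470924377 0.013662241559150393
```

View pics/w8.png

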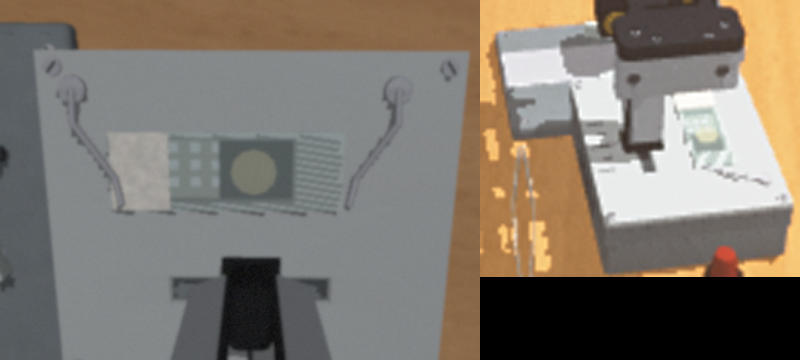

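The tab sits mid-slot between the fingers, at (250,290) in a slot running from 173 to 330. That is 22.2 mm of travel with a 7.1 N spring force, so the shutter is half open. I'm handing the job in.

```bash
python3 -c "
from rig import ticket
print(ticket.job_done())"
```

```text
the job is handed in; nothing more can be done
None
```

I handed the job in at about 15.5 s: the battery is on the shoe against its stop and let go, and the fingers hold the shutter tab at about 22 mm (half open) against a spring force of about 7 N; no verdict came back.

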